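Slide the condiment tray between the casserole and the plates

ROBOT

A 6-joint arm with a two-finger parallel gripper is mounted at the origin on the work surface. World frame = base frame: x ahead of the robot, y to its left, z up, the work surface at z = 0. Lengths are in mm, angles in rad, forces in N, time in s.
With the tool pointing down it reaches from about 275 to 750 mm from the base axis. Payload 10.2 kg.
Tool frame: the origin (TCP) lies midway between the tips of the shut fingers; the grasp point (between the pads) lies 19 mm behind it; z points along the fingers, y is the line along which they close (so a half turn about z gives the same grasp; the last joint's range is limited). The gripper opens to 85 mm and grips with 20 to 120 N. Pads are 22 mm wide; open, the fingers measure 114 mm over their backs; the gripper's body (76 mm by 85 mm) begins 54 mm behind the grasp point. The pads swing forward as they close: fully open they stand 13 mm farther back than shut.
Start: joints at [-1.342, 0.313, 1.498, -0, 1.331, -0.223], TCP at [229.196, -472.335, 231.294] pointing down, gripper open.
Joint ranges: [-2.94, 2.94], [-0.97, 2.17], [0.19, 2.56], [-1.23, 4.37], [0.02, 3.11], [-2.88, 2.88]. Speed limits (rad/s): [2.39, 2.39, 3.01, 3.14, 3.14, 3.14].

INTERFACE

Orientations are given as a unit quaternion [w, x, y, z].
In Python, from rig import ctrl gives the robot as it stands.
- The arm moves only by the tool send_rows, never from a script. Its argument "targets" is a list of rows, each a list of 7 numbers: the closure, from -1 (fully open) to 1 (shut), so that 0 is half open, then the shift along the tool's x, y, z in m, then the turn, a rotation vector about the tool's x, y, z in rad. In form: [[claw, dx, dy, dz, ax, ay, az], ...]. A call has exactly 10 rows; each row shifts and turns the commanded pose from where the row before left it, along the tool's axes as they then stand; what a row does not reach is not made up. A row lasts 1/8 s, in which the tool goes at most 62.5 mm and 10.7 degrees, less where a joint would pass 70% of its speed; a pose out of reach is approached as far as the arm can. A call with a gripper value outside its range is refused whole. The fingers move at their own pace and stop on an object; "squeeze" is the grip in N (left out, the last holds). Time passes only in rows, so rows that do not move let the fingers close, or fill a call up. It gives the time, the measured TCP pose, the force, the opening and the grip force at its end, in the units of the state.
- ctrl.sense(): the state, without advancing time (a new reading comes with each control period).
- ctrl.capture(name): name is "scene" or "top" or "wrist"; returns a dict with "img" (480x640x3 uint8, red, green, blue), "camera_matrix" (3x3 intrinsics, pixels), "k1" (the pictures are not rectified: a ray, as slopes to the right and down, at radius r is drawn at 1 + k1 r^2 times it, then the intrinsics apply), "R" (3x3) and "t" (3): a world point X has camera coordinates R X + t. Camera axes: x right, y down, z forward; pixel columns grow to the right and rows downward; lengths in mm; the calibration is good to about 2 mm. A picture is of the moment at which its call begins. There is no depth.
- ctrl.finish_job(): hands the job in; it is judged then, once.
Trained networks look in a picture, given as the dict that the camera call returned (one of the last four; its "shot" number tells which), for a name from the list of things; names that differ only in an ending like _2 or _b are one class to them, and where a whole thing is asked for, a point or a joint stands for the part that bears it (a point fixed in the world has none). Each returns a list of dicts, best first, with "score" (0 to 1); they miss things now and then, are a little off and sometimes report something else, mostly with a low value. They report only what shows in the picture. A call takes as long as a camera call. They do not tell look-alikes from the thing itself.
- ctrl.boxes_of(query, picture): "extent" ([left, top, width, height] in pixels, round what is visible of it).
- ctrl.landmark_of(query, picture): "point" ([column, row] in pixels: a listed point, or the origin of a listed thing).
The state is a dict: "time_s": time; "joints": joint angles; "dq": joint speeds; "tau": joint torques, N m; "eef_pos": TCP position; "ee_rot": TCP orientation; "force": force on the tool from outside, world axes, zero at the start; "wrist_torque": the same for the moment, N m; "grip_width": opening from 0.0 (shut) to 1.0 (fully open); "grip_force": force on a finger pad.
Only numpy, scipy, OpenCV 4.12 (cv2) and the standard library are available. Lean on these libraries where they do the work, as an engineer would, in place of code of your own. Each camera call takes 0.05 s, during which the arm holds its last target. There are 200 camera calls.

TASK

Lunch is being laid out: push the small wooden condiment tray, with the salt shaker and steel bowl standing in it, lengthwise through the narrow gap between the casserole and the stack of plates, until the whole tray is out past both of them on the other side, and leave it there roughly straight, no more than about 6 cm beyond them. Only push it along the sideboard, gently, with the fingers against its outside: do not reach into it, grip it or lift it, do not jam it or knock the casserole or the plates (brushing past is fine), keep the shaker and bowl standing in it, and leave everything else where it is.

Things in the scene. Friction and masses are not known exactly. Their poses are not given: they have to be found in the camera images.
- tray: Light-wood open tray, loose, 0.7 kg loaded, takes 3 to 6 N to push: 100 mm wide (own x), 160 mm long (own y), walls 40 mm high, 7 mm thick, floor 6 mm. Origin: centre of underside. Pockets: shaker at the +y end, small bowl at the -y end. Starts right (-y) of the gap, +y end towards it, up to 3.5 cm out of line, 0.35 rad askew, front end about 12 to 17 cm short of the narrowest line
- tray_back_left (a point): lower corner of the tray's back (-y) end at its own -x side, on the outside
- tray_back_right (a point): lower corner of the tray's back (-y) end at its own +x side, on the outside
- shaker: glass salt shaker with steel top, 44 mm across at the foot, 72 mm tall, standing loose on the floor of the tray's +y pocket (its top about 78 mm above the sideboard). Origin: centre of its underside, z up its axis.
- katori: small open steel bowl, 64 mm across, 26 mm tall, standing loose in the tray's -y pocket. Origin: centre of its underside.
- casserole: Round cream insulated casserole, fixed: 210 mm across, upright sides, lid rim 62 mm high, dome 77 mm, knob in the middle (60 mm wide) to 101 mm. Origin: centre of underside; own y axis points along the gap the way the tray goes (world +y within 0.25 rad); side lugs reach 123 mm from the centre along that axis, 33 to 43 mm high. Stands on the near or far side of the gap, the plates on the other
- plates: Stack of seven white dinner plates, fixed: 210 mm across, 66 mm high, lowest rim about 10 mm up. Origin: centre of underside. Its centre is 320 mm from the casserole's, so the gap is 110 mm at its narrowest, midway between the centres; the way through is level and square to the line joining the centres
- kids_bottle: Bystander, loose, to be left alone: pastel pink plastic kids' bottle with push-button cap and carrying loop, 66 mm across, 182 mm tall, upright. Origin: centre of its underside.
- spoon: Bystander, loose, to be left alone: steel dessert spoon, 175 mm long, lying flat. Origin: middle of its length, underside.
- tumbler: Bystander, loose, to be left alone: open steel drinking tumbler, 68 mm across, 78 mm tall, upright. Origin: centre of its underside.
- bowls: Bystander, loose, to be left alone: two nested steel bowls, 90 mm across, 45 mm tall. Origin: centre of its underside.
- pickle_jar: Bystander, loose, to be left alone: amber glass pickle jar with steel lid, 80 mm across, 115 mm tall. Origin: centre of its underside.
- fruit_bowl: Bystander, loose, to be left alone: wooden bowl of fruit, 230 mm across, about 125 mm tall. Origin: centre of its underside.
Mind the look-alikes: they are no part of the job. Of the things that look like the tray, take the one that is nearest to the robot's base at the start.

How it is judged:
By the outcome, as a careful person would: the job done as asked, in the order asked, and still so for the second after the job is handed in, with the robot touching nothing.
It also fails if it takes over 72 s, if anything falls off the work surface, if the arm or the gripper's body presses on something with over 40 N, if the wrist force passes 120 N, or if a joint passes its speed limit or range.

## Working session

There is one attempt and no reset: what is moved stays moved. The work goes in short steps, Python scripts to look and compute and a tool call to move; the robot and the scene stay as the last step left them, time stands still between calls to the robot, and variables do not carry over. Pictures are saved under pics/ and viewed, at most 10 in all, crops included, and the job is handed in when it is done.

Besides the shell and the picture viewer there is one more tool, called after "Call:" as name([rows], argument=value, ...), one row to a line, values as JSON. send_rows: Moves the arm, as the interface text tells. Its arguments: {"type":"object","properties":{"targets":{"type":"array"},"squeeze":{"type":"number"}},"required":["targets"]}

```bash
mkdir -p pics; ls; cat > h.py <<'E'
import numpy as np, cv2, json
from rig import ctrl
def ray(c,p,z):
    K=np.array(c["camera_matrix"],float);R=np.array(c["R"],float);t=np.array(c["t"],float)
    d=np.array([(p[0]-K[0,2])/K[0,0],(p[1]-K[1,2])/K[1,1]]);u=d.copy()
    for _ in range(20): u=d/(1+c["k1"]*(u@u))
    o=-R.T@t; v=R.T@np.array([u[0],u[1],1.]); return (o+v*(z-o[2])/v[2])
def proj(c,X):
    K=np.array(c["camera_matrix"],float);x=np.array(c["R"],float)@np.array(X,float)+np.array(c["t"],float)
    u=x[:2]/x[2];u=u*(1+c["k1"]*(u@u));return K[:2,:2]@u+K[:2,2]
def save(c,n): cv2.imwrite("pics/"+n,c["img"][:,:,::-1])
E
python3 - <<'E'
from h import *
print({k:np.round(v,3) if not isinstance(v,str) else v for k,v in ctrl.sense().items()})
for cam in("top","scene"):
    c=ctrl.capture(cam);save(c,cam+"0.png");print(cam,-np.array(c["R"]).T@c["t"])
    for n in ["tray","tray_back_left","tray_back_right","shaker","katori","casserole","plates"]:
        for d in ctrl.landmark_of(n,c)[:3]:
            z=6 if n in("shaker","katori") else 0
            print(n,round(d["score"],2),np.round(d["point"]),np.round(ray(c,d["point"],z)[:2]))
E
```

```text
pics
{'time_s': np.float64(0.0), 'joints': array([-1.342,  0.313,  1.498, -0.   ,  1.331, -0.223]), 'dq': array([-0.   , -0.001, -0.001, -0.001, -0.002,  0.001]), 'tau': array([ 1.0000e-03, -4.1226e+01, -2.5974e+01, -0.0000e+00,  4.0000e-03,
        0.0000e+00]), 'eef_pos': array([ 229.13 , -472.064,  230.731]), 'ee_rot': array([-0.001,  0.975,  0.224, -0.   ]), 'force': array([ 0.159, -1.247,  0.253]), 'wrist_torque': array([ 0.03 , -0.004, -0.019]), 'grip_force': np.float64(0.0), 'grip_width': np.float64(1.002)}
top [ 434.26173896    4.66141586 1673.75250971]
tray 0.93 [402. 241.] [ 517. -215.]
tray 0.9 [540. 302.] [ 338. -627.]
tray 0.6 [452. 187.] [ 678. -364.]
tray_back_left 0.97 [548. 271.] [ 429. -653.]
tray_back_left 0.61 [433. 258.] [ 469. -306.]
tray_back_left 0.59 [438. 162.] [ 750. -324.]
tray_back_right 0.87 [520. 280.] [ 402. -567.]
tray_back_right 0.85 [432. 225.] [ 565. -303.]
tray_back_right 0.68 [423. 190.] [ 668. -277.]
shaker 0.52 [386. 248.] [ 495. -167.]
katori 0.94 [413. 250.] [ 491. -247.]
casserole 0.79 [310. 290.] [373.  53.]
plates 0.71 [328. 181.] [692.   0.]
plates 0.61 [229. 169.] [728. 294.]
scene [1510.04428783 -568.62894614  763.3228566 ]
tray 0.67 [206. 330.] [ 681. -379.]
tray 0.65 [ 76. 285.] [ 331. -626.]
tray_back_left 0.81 [241. 342.] [ 762. -322.]
tray_back_left 0.62 [205. 272.] [ 457. -299.]
tray_back_left 0.39 [299. 227.] [381.  47.]
tray_back_right 0.98 [242. 311.] [ 664. -276.]
tray_back_right 0.94 [219. 292.] [ 563. -301.]
tray_back_right 0.59 [102. 295.] [ 414. -570.]
shaker 0.54 [254. 269.] [ 524. -178.]
shaker 0.16 [368. 196.] [330. 362.]
katori 0.73 [230. 270.] [ 496. -239.]
katori 0.62 [219. 292.] [ 572. -302.]
casserole 0.72 [300. 226.] [379.  50.]
plates 0.75 [338. 281.] [689.  -4.]
```

View pics/top0.png

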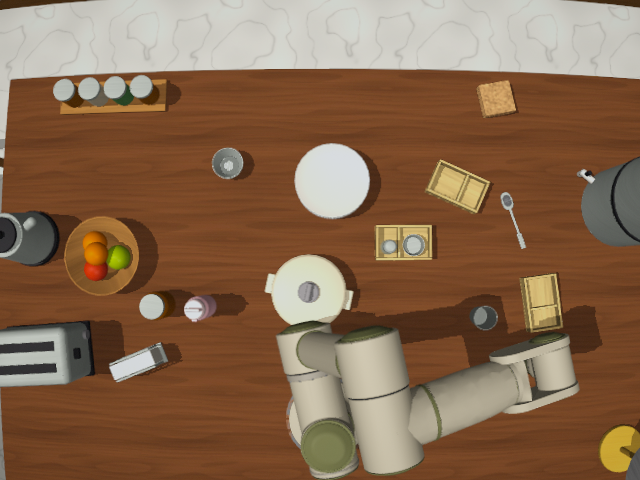

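```bash
python3 - <<'E'
import cv2
a=cv2.imread("pics/top0.png");b=cv2.imread("pics/scene0.png")
cv2.imwrite("pics/crop0.png",cv2.vconcat([cv2.resize(a[130:330,300:567],(800,600))[:, :]]) )
E
```

```text
(no output)
```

View pics/crop0.png

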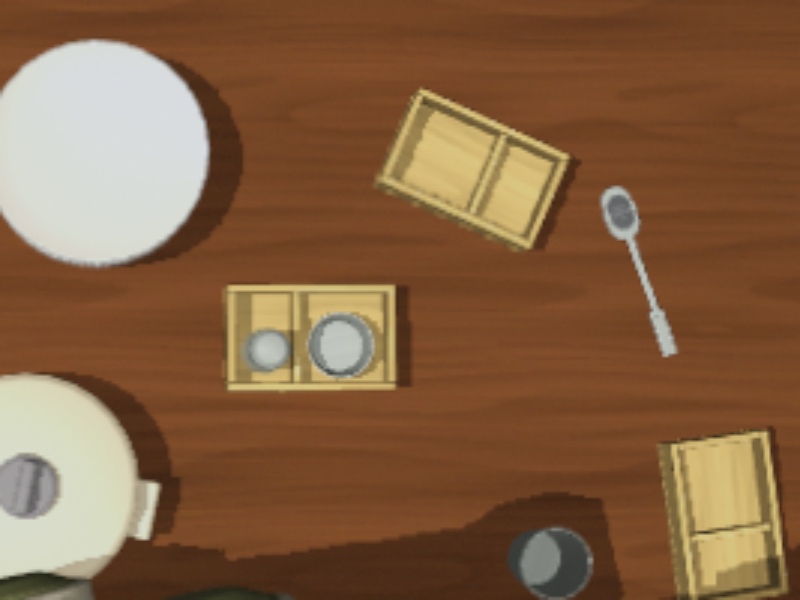

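View pics/scene0.png

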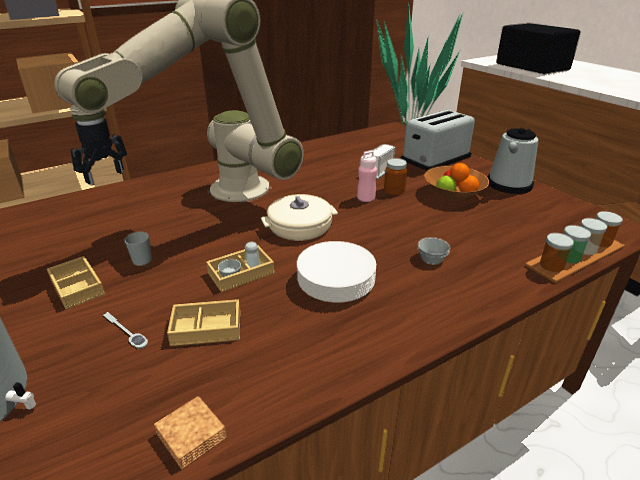

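The loaded tray is at top px (402,241), about 560 mm from the base. The look-alikes at (452,187) and (540,302) are empty and sit about 770 and 712 mm away. The enlarged crop confirms that the tray holding the shaker and bowl is the nearest one. The casserole is at (310,290) on the near side and the plates are at (332,181) on the far side. Next I'll refine these positions and compute the push.

```bash
cat >> h.py <<'E'
from scipy.optimize import minimize
def hull_tray(c,p):
    x,y,a=p;ca,sa=np.cos(a),np.sin(a)   # a: tray +y direction angle minus pi/2
    P=[proj(c,[x+ca*i-sa*j,y+sa*i+ca*j,z]) for i in(-50,50) for j in(-80,80) for z in(0,40)]
    return cv2.convexHull(np.array(P,np.float32))
def fit_tray(c,p0,thr=110):
    g=c["img"][:,:,1]; S=4
    roi=np.zeros(g.shape,np.uint8);h0=hull_tray(c,p0)
    cv2.fillConvexPoly(roi,h0.astype(np.int32),1);roi=cv2.dilate(roi,np.ones((15,15)))
    m=((g>thr)&(roi>0)).astype(np.uint8)
    n,l,s,_=cv2.connectedComponentsWithStats(m);m=(l==1+np.argmax(s[1:,4]))
    H=cv2.convexHull(np.argwhere(m)[:,::-1].astype(np.float32))
    def cost(q):
        h=hull_tray(c,(p0[0]+q[0],p0[1]+q[1],p0[2]+q[2]/50))
        i=cv2.intersectConvexConvex(h,H)[0];return cv2.contourArea(h)+cv2.contourArea(H)-2*i
    r=minimize(cost,[0,0,0],method="Nelder-Mead",options=dict(initial_simplex=[[0,0,0],[8,0,0],[0,8,0],[0,0,6]],xatol=.05,fatol=.1))
    return np.array([p0[0]+r.x[0],p0[1]+r.x[1],p0[2]+r.x[2]/50]),r.fun,cv2.contourArea(H)
def circ(c,p,z,R=105):
    o=ray(c,p,z);px=np.linalg.norm(proj(c,o+[R,0,0])-proj(c,o-[R,0,0]))/2
    g=cv2.GaussianBlur(cv2.cvtColor(c["img"],cv2.COLOR_RGB2GRAY),(3,3),0);x0,y0=int(p[0])-60,int(p[1])-60
    k=cv2.HoughCircles(g[y0:y0+120,x0:x0+120],cv2.HOUGH_GRADIENT_ALT,1,20,param1=150,param2=.6,minRadius=int(px-4),maxRadius=int(px+5))
    return None if k is None else [(np.round(ray(c,(q[0]+x0+.0,q[1]+y0),z)[:2],1),q[2],px) for q in k[0]]
E
python3 - <<'E'
from h import *
c=ctrl.capture("top")
print(circ(c,(310,290),62));print(circ(c,(332,181),66))
for t in(100,120,140):print(fit_tray(c,(517,-215,0),t))
E
```

```text
[(array([368.1,  52.7]), np.float32(37.477974), np.float64(37.641810769816054))]
[(array([685. , -10.6]), np.float32(37.503757), np.float64(36.94296363936286))]
(array([ 5.12385442e+02, -2.14705391e+02,  2.52748575e-02]), np.float64(63.57328967493959), 1957.0)
(array([ 5.12592856e+02, -2.17671166e+02,  2.76424297e-02]), np.float64(122.71226312359795), 1898.0)
(array([ 5.16692605e+02, -2.16536306e+02,  7.98549449e-02]), np.float64(312.5641490537673), 1705.0)
```

Call:
send_rows([
  [0,0.044,-0.004,0,0,0,0],
  [0,0.044,-0.004,0,0,0,0],
  [0,0.044,-0.004,0,0,0,0],
  [0,0.044,-0.004,0,0,0,0],
  [0,0.044,-0.004,0,0,0,0],
  [0,0.044,-0.004,0,0,0,0],
  [0,0.044,-0.004,0,0,0,0],
  [0,0.044,-0.004,0,0,0,0],
  [0,0.044,-0.004,0,0,0,0],
  [0,0.044,-0.004,0,0,0,0],
])

```text
time_s: 2.1
eef_pos: [608.7, -243.4, 231.3]
ee_rot: [0.0, 0.975, 0.224, -0.0]
force: [0.6, -0.4, 0.4]
grip_width: 0.498
grip_force: 0.0
```

Call:
send_rows([
  [0,0,0,0,0,0,0.16],
  [0,0,0,0,0,0,0.16],
  [0,0,0,0,0,0,0.16],
  [0,0,0,0,0,0,0.157],
  [0,0,0,0.04,0,0,0],
  [0,0,0,0.04,0,0,0],
  [0,0,0,0.04,0,0,0],
  [0,0,0,0.04,0,0,0],
  [0,0,0,0,0,0,0],
  [0,0,0,0,0,0,0],
])

```text
time_s: 3.35
eef_pos: [608.4, -244.7, 73.2]
ee_rot: [0.001, 0.996, -0.092, 0.001]
force: [-0.2, 1.0, 0.5]
grip_width: 0.499
grip_force: 0.0
```

```bash
cat >> h.py <<'E'
def st():
    s=ctrl.sense();w,x,y,z=s["ee_rot"]
    print(round(float(s["time_s"]),2),"pos",np.round(s["eef_pos"],1),"psi",round(float(np.arctan2(2*(x*y+w*z),1-2*(y*y+z*z))),3),"F",np.round(s["force"],1),"w",round(float(s["grip_width"]),2),"q",np.round(s["joints"],2))
    p=np.array(s["eef_pos"])[:2]-M;print("tcp s,l",np.round([p@U,p@N],1))
A=-0.185;M=np.array([528.5,23]);N=np.array([np.cos(A),np.sin(A)]);U=np.array([-np.sin(A),np.cos(A)])
def tr(p):
    d=p[:2]-M;print("tray s,l,da",np.round([d@U,d@N],1),round(p[2]-A,3))
E
python3 - <<'E'
from h import *
st();c=ctrl.capture("top");save(c,"top1.png");p,f,_=fit_tray(c,(513,-215,.02),100);print(p,f);tr(p)
c=ctrl.capture("wrist");save(c,"w1.png")
im=np.hstack([cv2.imread("pics/top1.png")[100:400,250:650],cv2.resize(cv2.imread("pics/w1.png"),(400,300))]);cv2.imwrite("pics/a1.png",im)
E
```

```text
3.35 pos [ 608.4 -244.7   73.2] psi -0.185 F [-0.2  1.   0.5] w 0.5 q [-0.56  0.74  1.24  0.    1.15  1.2 ]
tcp s,l [-248.5  127.8]
[ 5.11780322e+02 -2.14431196e+02  1.29600539e-02] 1103.7705137440935
tray s,l,da [-236.5   27.2] 0.198
```

View pics/a1.png

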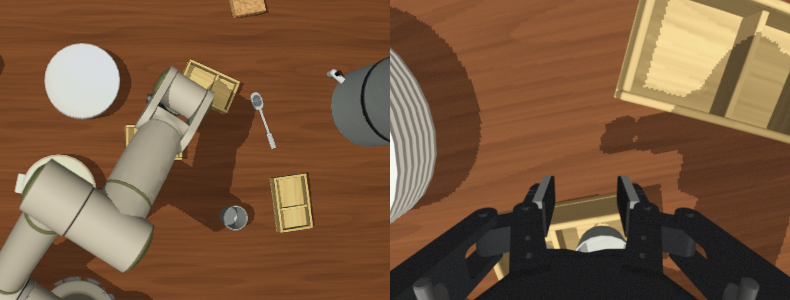

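Call:
send_rows([
  [0,0,0,0.02,0,0,0],
  [0,0,0,0.02,0,0,0],
  [0,0,0,0.018,0,0,0],
  [0,-0.006,0,0,0,0,0],
  [0,-0.006,0,0,0,0,0],
  [0,-0.006,0,0,0,0,0],
  [0,-0.006,0,0,0,0,0],
  [0,-0.006,0,0,0,0,0],
  [0,-0.006,0,0,0,0,0],
  [0,-0.006,0,0,0,0,0],
])

```text
time_s: 4.7
eef_pos: [566.4, -236.9, 13.6]
ee_rot: [0.0, 0.996, -0.092, 0.001]
force: [3.0, -2.9, -0.7]
grip_width: 0.498
grip_force: 1.7
```

```bash
python3 - <<'E'
from h import *
st();c=ctrl.capture("wrist");save(c,"w2.png");s=ctrl.capture("scene");save(s,"s2.png")
im=np.hstack([cv2.resize(cv2.imread("pics/s2.png")[150:350,130:397],(400,300)),cv2.resize(cv2.imread("pics/w2.png"),(400,300))]);cv2.imwrite("pics/a2.png",im)
E
```

```text
4.7 pos [ 566.4 -236.9   13.6] psi -0.185 F [ 3.  -2.9 -0.7] w 0.5 q [-0.59  0.74  1.43 -0.    0.97  1.17]
tcp s,l [-248.5   85.1]
```

View pics/a2.png

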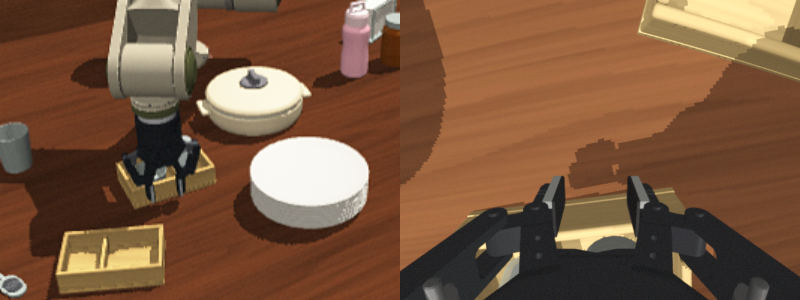

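The fingers are outside the far wall (crop px about 165,190) and pushing at about 4 N, with the shaker and bowl still standing. I'll finish the side push.

Call:
send_rows([
  [0,-0.004,0,0,0,0,0],
  [0,-0.004,0,0,0,0,0],
  [0,-0.004,0,0,0,0,0],
  [0,-0.004,0,0,0,0,0],
  [0,-0.004,0,0,0,0,0],
  [0,-0.003,0,0,0,0,0],
  [0,0,0,0,0,0,0],
  [0,0.01,0,0,0,0,0],
  [0,0.015,0,0,0,0,0],
  [0,0.02,0,0,0,0,0],
])

```text
time_s: 6.05
eef_pos: [588.1, -240.1, 12.6]
ee_rot: [-0.001, 0.996, -0.093, -0.001]
force: [-0.7, -0.9, 1.2]
grip_width: 0.501
grip_force: 0.0
```

Call:
send_rows([
  [0,0,0,-0.04,0,0,0],
  [0,0,0,-0.04,0,0,0],
  [0,0,0,-0.04,0,0,0],
  [0,0,0.05,0,0,0,-0.16],
  [0,0,0.05,0,0,0,-0.16],
  [0,0,0.05,0,0,0,-0.16],
  [0,0,0,0,0,0,-0.16],
  [0,0,0,0,0,0,-0.16],
  [0,0,0,0,0,0,-0.16],
  [0,0,0,0,0,0,-0.16],
])

```text
time_s: 7.3
eef_pos: [584.1, -388.7, 132.3]
ee_rot: [-0.001, 0.892, 0.453, -0.0]
force: [0.6, -0.0, -0.1]
grip_width: 0.503
grip_force: 0.0
```

```bash
python3 - <<'E'
from h import *
st();c=ctrl.capture("top");save(c,"top3.png")
for t in(100,110):
    p,f,a=fit_tray(c,M-237*U if 0 else (485,-210,-.18),t);print(p,f,a);tr(p)
for n in("casserole","plates"):
    print(n,[np.round(ray(c,d["point"],0)[:2]) for d in ctrl.landmark_of(n,c)[:1]])
E
```

```text
7.3 pos [ 584.1 -388.7  132.3] psi 0.94 F [ 0.6 -0.  -0.1] w 0.5 q [-0.75  0.79  0.99  0.    1.36 -0.12]
tcp s,l [-394.4  130.4]
[ 4.73931856e+02 -2.24700658e+02 -3.15041635e-01] 796.2843238806818 2833.5
tray s,l,da [-253.5   -8.1] -0.13
[ 4.73840178e+02 -2.24754563e+02 -3.13181925e-01] 727.3949346048757 2764.5
tray s,l,da [-253.6   -8.2] -0.128
casserole [array([365.,  52.])]
plates [array([688.,   0.])]
```

View pics/top3.png

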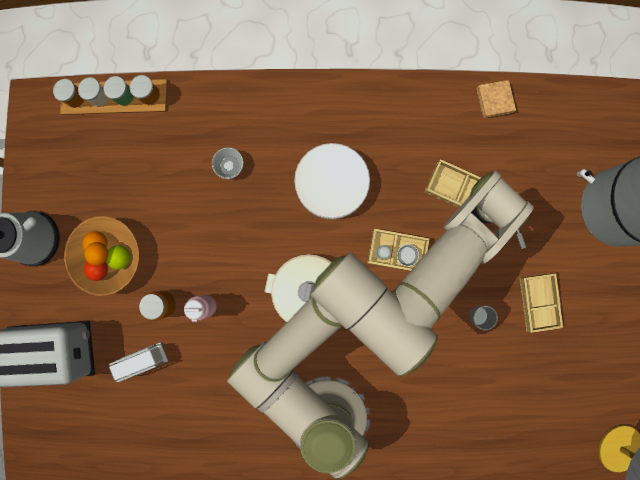

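The picture shows the tray turned the right way at px (400,250), but the arm touches its outline there. I'll move clear and refit.

Call:
send_rows([
  [0,-0.0235,-0.0275,0,0,0,0],
  [0,-0.0235,-0.0275,0,0,0,0],
  [0,-0.0235,-0.0275,0,0,0,0],
  [0,-0.0235,-0.0275,0,0,0,0],
  [0,0,0,0,0,0,-0.149],
  [0,0,0,0,0,0,-0.149],
  [0,0,0,0,0,0,-0.148],
  [0,0,0,0,0,0,0],
  [0,0,0,0,0,0,0],
  [0,0,0,0,0,0,0],
])

```text
time_s: 8.7
eef_pos: [439.9, -399.5, 133.2]
ee_rot: [-0.0, 0.772, 0.636, 0.0]
force: [-0.0, 0.7, 0.2]
grip_width: 0.498
grip_force: 0.0
```

```bash
python3 - <<'E'
from h import *
st();c=ctrl.capture("top");save(c,"top4.png")
for t in(90,100,110):
    p,f,a=fit_tray(c,(485,-215,-.18),t);print(p,f,a);tr(p)
for n,z in(("tray",0),("tray_back_left",0),("tray_back_right",0),("shaker",6),("katori",6)):
    print(n,[(np.round(ray(c,d["point"],z)[:2])) for d in ctrl.landmark_of(n,c)[:3]])
w=ctrl.capture("wrist");save(w,"w4.png")
q,_=np.array([485,-215]),0
im=np.hstack([cv2.resize(cv2.imread("pics/top4.png")[130:330,300:567],(400,300)),cv2.resize(cv2.imread("pics/w4.png"),(400,300))]);cv2.imwrite("pics/a4.png",im)
E
```

```text
8.7 pos [ 439.9 -399.5  133.2] psi 1.379 F [-0.   0.7  0.2] w 0.5 q [-0.93  0.55  1.41 -0.    1.18 -0.74]
tcp s,l [-431.6   -9.4]
[ 4.88753660e+02 -1.99980938e+02 -1.70619653e-01] 33.103897309163585 2043.5
tray s,l,da [-226.5    1.9] 0.014
[ 4.88735676e+02 -2.00377144e+02 -1.77558433e-01] 31.30867545842193 2015.5
tray s,l,da [-226.9    2. ] 0.007
[ 4.89001499e+02 -2.00925239e+02 -1.65898323e-01] 51.477410088060424 1975.0
tray s,l,da [-227.4    2.4] 0.019
tray [array([ 346., -625.]), array([ 491., -195.]), array([ 687., -378.])]
tray_back_left [array([ 421., -662.]), array([ 424., -276.]), array([ 747., -319.])]
tray_back_right [array([ 417., -566.]), array([ 669., -275.])]
shaker [array([733., 293.]), array([ 476., -166.])]
katori [array([ 469., -226.]), array([ 523., -289.])]
```

View pics/a4.png

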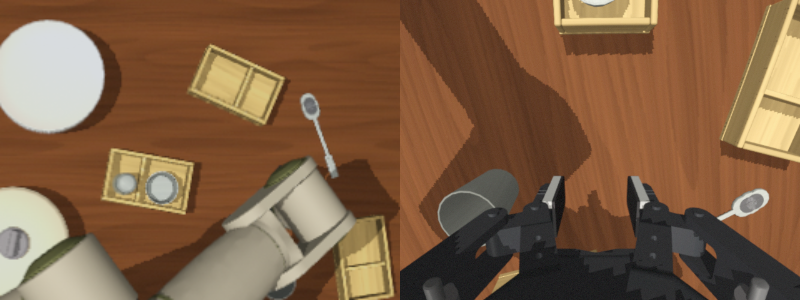

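Tray is aligned (lateral about 2 mm, askew about 0.01 rad); the wrist view shows its back end centred on the fingers. Next, the approach from behind.

Call:
send_rows([
  [0,0.0215,0.003,0,0,0,-0.01],
  [0,0.0215,0.003,0,0,0,0],
  [0,0.0215,0.003,0,0,0,0],
  [0,0.0215,0.002,0,0,0,0],
  [0,0,0,0.03,0,0,0],
  [0,0,0,0.03,0,0,0],
  [0,0,0,0.03,0,0,0],
  [0,0,0,0.028,0,0,0],
  [0,0.004,0,0,0,0,0],
  [0,0.005,0,0,0,0,0],
])

```text
time_s: 10.3
eef_pos: [468.5, -307.8, 16.5]
ee_rot: [0.001, 0.768, 0.641, 0.0]
force: [-0.2, 0.0, 1.1]
grip_width: 0.502
grip_force: 0.0
```

Call:
send_rows([
  [0,0.005,0,0,0,0,0],
  [0,0.005,0,0,0,0,0],
  [0,0.005,0,0,0,0,0],
  [0,0.005,0,0,0,0,0],
  [0,0.006,0,0,0,0,0],
  [0,0.007,0,0,0,0,0],
  [0,0.008,0,0,0,0,0],
  [0,0.008,0,0,0,0,0],
  [0,0.008,0,0,0,0,0],
  [0,0.008,0,0,0,0,0],
])

```text
time_s: 11.55
eef_pos: [479.7, -244.1, 15.5]
ee_rot: [0.0, 0.768, 0.641, -0.0]
force: [-0.1, -5.4, 0.6]
grip_width: 0.504
grip_force: 2.5
```

```bash
python3 - <<'E'
from h import *
st();c=ctrl.capture("top");save(c,"top5.png");w=ctrl.capture("wrist");save(w,"w5.png")
t=M-188*U
p,f,a=fit_tray(c,(*t,-.18),100);print(p,f,a);tr(p)
im=np.hstack([cv2.resize(cv2.imread("pics/top5.png")[130:330,250:517],(400,300)),cv2.resize(cv2.imread("pics/w5.png"),(400,300))]);cv2.imwrite("pics/a5.png",im)
E
```

```text
11.55 pos [ 479.7 -244.1   15.5] psi 1.391 F [-0.1 -5.4  0.6] w 0.5 q [-0.69  0.61  1.68 -0.    0.85 -0.51]
tcp s,l [-271.5    1.2]
[ 4.86213300e+02 -1.75738143e+02 -3.28871001e-01] 1001.3632699178997 3030.0
tray s,l,da [-203.1   -5. ] -0.144
```

View pics/a5.png

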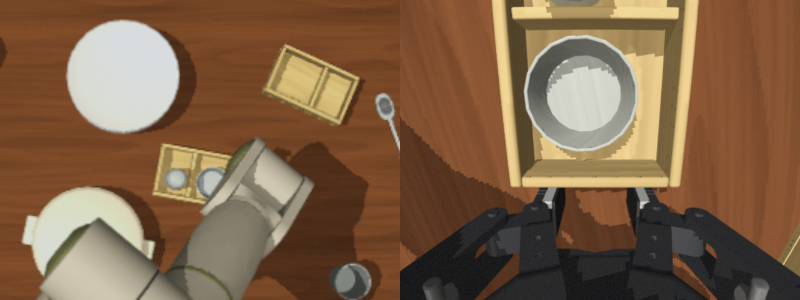

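Fingers are flush on the tray's back (wrist-view row ~187, centred at col ~596), and the bowl and shaker are standing. Pushing on.

Call:
send_rows([
  [0,0.008,0,0,0,0,0],
  [0,0.008,0,0,0,0,0],
  [0,0.008,0,0,0,0,0],
  [0,0.008,0,0,0,0,0],
  [0,0.008,0,0,0,0,0],
  [0,0.008,0,0,0,0,0],
  [0,0.008,0,0,0,0,0],
  [0,0.007,0,0,0,0,0],
  [0,0.005,0,0,0,0,0],
  [0,0.003,0,0,0,0,0],
])

```text
time_s: 12.9
eef_pos: [492.3, -174.0, 15.3]
ee_rot: [0.0, 0.768, 0.641, -0.0]
force: [-0.5, -5.5, 0.6]
grip_width: 0.5
grip_force: 2.6
```

```bash
python3 - <<'E'
from h import *
st();c=ctrl.capture("top");save(c,"top6.png");w=ctrl.capture("wrist");save(w,"w6.png")
im=np.hstack([cv2.resize(cv2.imread("pics/top6.png")[150:300,270:470],(400,300),interpolation=2),cv2.resize(cv2.imread("pics/w6.png"),(400,300))]);cv2.imwrite("pics/a6.png",im)
print("top-crop scale 2, offset 270,150")
E
```

```text
12.9 pos [ 492.3 -174.    15.3] psi 1.391 F [-0.5 -5.5  0.6] w 0.5 q [-0.56  0.58  1.73 -0.    0.83 -0.38]
tcp s,l [-200.3    0.7]
top-crop scale 2, offset 270,150
```

View pics/a6.png

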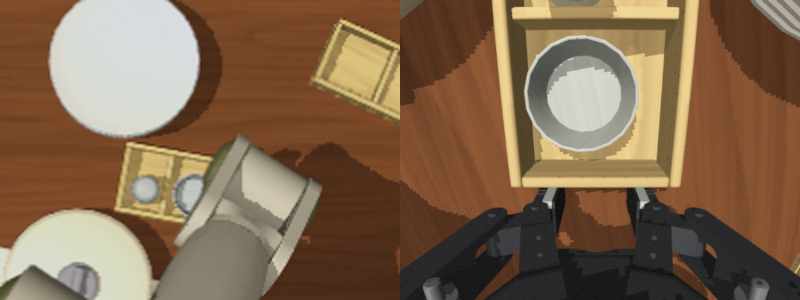

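```bash
python3 - <<'E'
from h import *
c=ctrl.capture("top")
for p,z in(((333.3,221.3),40),((328.2,256.2),40),((328.2,256.2),0)):
    d=ray(c,p,z)[:2]-M;print(np.round([d@U,d@N],1))
print(circ(c,(332,181),66),circ(c,(310,290),62))
w=ctrl.capture("wrist")  # predicted px of casserole/plates edges at narrowest & tray back corners
for l in(-55,55):
    q=M+N*l;print("gap",proj(w,[*q,62]))
# tray wall-top back corners in wrist view -> s,l
for p in((110*1.6,187*1.6),(281*1.6,187*1.6),(97*1.6,3*1.6),(297*1.6,3*1.6)):
    d=ray(w,p,40)[:2]-M;print("tray",np.round([d@U,d@N],1))
E
```

```text
[-29.4  48.4]
[-33.7 -51.7]
[-33.6 -50.8]
[(array([685. , -10.6]), np.float32(37.499153), np.float64(36.94296363936286))] [(array([373.7,  49.9]), np.float32(36.545673), np.float64(37.641810769816054))]
gap [ 114.56226149 -317.42856327]
gap [ 517.98481187 -315.76188243]
tray [-187.1  -49.7]
tray [-186.6   49.6]
tray [-91.8 -47.3]
tray [-91.3  47.8]
```

Tray centred to within about 2 mm. Pushing slowly through the narrow part.

Call:
send_rows([
  [0,0.005,0,0,0,0,0.005],
  [0,0.006,0,0,0,0,0],
  [0,0.006,0,0,0,0,0],
  [0,0.006,0,0,0,0,0],
  [0,0.006,0,0,0,0,0],
  [0,0.006,0,0,0,0,0],
  [0,0.006,0,0,0,0,0],
  [0,0.006,0,0,0,0,0],
  [0,0.006,0,0,0,0,0],
  [0,0.005,0,0,0,0,0],
])

```text
time_s: 14.35
eef_pos: [502.9, -116.9, 15.3]
ee_rot: [-0.0, 0.769, 0.639, -0.0]
force: [-0.1, -2.9, -2.4]
grip_width: 0.503
grip_force: 1.5
```

```bash
python3 - <<'E'
from h import *
st();c=ctrl.capture("top");save(c,"top7.png");w=ctrl.capture("wrist");save(w,"w7.png")
im=np.hstack([cv2.resize(cv2.imread("pics/top7.png")[150:300,250:450],(400,300),interpolation=2),cv2.resize(cv2.imread("pics/w7.png"),(400,300))]);cv2.imwrite("pics/a7.png",im)
E
```

```text
14.35 pos [ 502.9 -116.9   15.3] psi 1.386 F [-0.1 -2.9 -2.4] w 0.5 q [-0.46  0.57  1.75  0.    0.82 -0.27]
tcp s,l [-142.2    0.6]
```

View pics/a7.png

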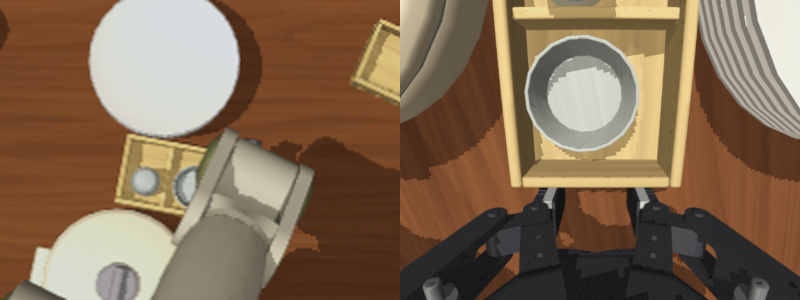

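The front end is past the narrowest line with low force and gaps even on both sides (wrist-view cols ~493 and ~699). Continuing.

Call:
send_rows([
  [0,0.006,0,0,0,0,0],
  [0,0.006,0,0,0,0,0],
  [0,0.006,0,0,0,0,0],
  [0,0.006,0,0,0,0,0],
  [0,0.006,0,0,0,0,0],
  [0,0.006,0,0,0,0,0],
  [0,0.006,0,0,0,0,0],
  [0,0.006,0,0,0,0,0],
  [0,0.006,0,0,0,0,0],
  [0,0.006,0,0,0,0,0],
])

```text
time_s: 15.7
eef_pos: [514.1, -58.0, 15.5]
ee_rot: [0.0, 0.769, 0.639, 0.0]
force: [-1.2, -5.3, 0.6]
grip_width: 0.501
grip_force: 2.6
```

Call:
send_rows([
  [0,0.006,0,0,0,0,0],
  [0,0.006,0,0,0,0,0],
  [0,0.006,0,0,0,0,0],
  [0,0.006,0,0,0,0,0],
  [0,0.006,0,0,0,0,0],
  [0,0.006,0,0,0,0,0],
  [0,0.006,0,0,0,0,0],
  [0,0.006,0,0,0,0,0],
  [0,0.006,0,0,0,0,0],
  [0,0.006,0,0,0,0,0],
])

```text
time_s: 16.95
eef_pos: [525.0, 0.9, 15.4]
ee_rot: [0.0, 0.769, 0.639, -0.0]
force: [-1.4, -5.5, 1.7]
grip_width: 0.503
grip_force: 2.8
```

```bash
python3 - <<'E'
from h import *
st();c=ctrl.capture("top");save(c,"top8.png");w=ctrl.capture("wrist");save(w,"w8.png")
im=np.hstack([cv2.resize(cv2.imread("pics/top8.png")[150:300,210:410],(400,300),interpolation=2),cv2.resize(cv2.imread("pics/w8.png"),(400,300))]);cv2.imwrite("pics/a8.png",im)
E
```

```text
16.95 pos [525.    0.9  15.4] psi 1.386 F [-1.4 -5.5  1.7] w 0.5 q [-0.22  0.59  1.72 -0.    0.83 -0.04]
tcp s,l [-22.3   0.6]
```

View pics/a8.png

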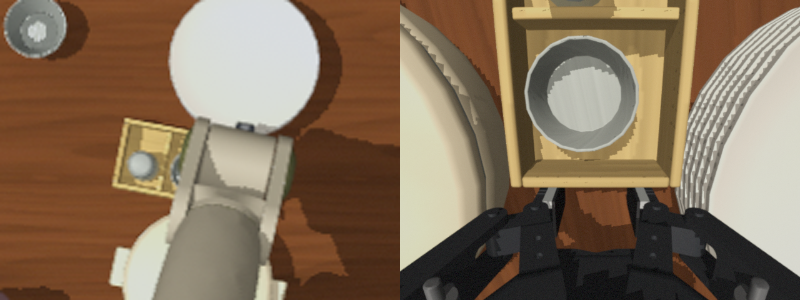

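```bash
python3 - <<'E'
from h import *
w=ctrl.capture("wrist");s=ctrl.sense();P=np.array(s["eef_pos"])
print("cam",-np.array(w["R"]).T@w["t"]-P)
for x in(-11,0,11):
  for l in(-60,-45,-25):
    print(x,l,[tuple(np.round(proj(w,[*(P[:2]+x*U+l*N),z])/1.6+[400,0]).astype(int)) for z in(22,40,55,66,80,95)])
c=ctrl.capture("scene");save(c,"s8.png")
cv2.imwrite("pics/s8c.png",cv2.resize(cv2.imread("pics/s8.png")[150:325,220:453],(800,600),interpolation=2))
E
```

```text
cam [ 12.76750821  69.80517792 142.69975403]
-11 -60 [(np.int64(509), np.int64(207)), (np.int64(499), np.int64(223)), (np.int64(488), np.int64(238)), (np.int64(478), np.int64(253)), (np.int64(463), np.int64(274)), (np.int64(443), np.int64(304))]
-11 -45 [(np.int64(531), np.int64(207)), (np.int64(523), np.int64(223)), (np.int64(514), np.int64(239)), (np.int64(507), np.int64(253)), (np.int64(496), np.int64(275)), (np.int64(480), np.int64(306))]
-11 -25 [(np.int64(560), np.int64(208)), (np.int64(555), np.int64(223)), (np.int64(550), np.int64(239)), (np.int64(546), np.int64(254)), (np.int64(540), np.int64(276)), (np.int64(531), np.int64(308))]
0 -60 [(np.int64(507), np.int64(193)), (np.int64(496), np.int64(207)), (np.int64(485), np.int64(221)), (np.int64(474), np.int64(234)), (np.int64(458), np.int64(255)), (np.int64(437), np.int64(283))]
0 -45 [(np.int64(529), np.int64(193)), (np.int64(521), np.int64(207)), (np.int64(512), np.int64(222)), (np.int64(504), np.int64(235)), (np.int64(492), np.int64(256)), (np.int64(475), np.int64(285))]
0 -25 [(np.int64(559), np.int64(193)), (np.int64(554), np.int64(207)), (np.int64(549), np.int64(222)), (np.int64(545), np.int64(236)), (np.int64(538), np.int64(257)), (np.int64(528), np.int64(286))]
11 -60 [(np.int64(505), np.int64(178)), (np.int64(494), np.int64(190)), (np.int64(482), np.int64(203)), (np.int64(471), np.int64(215)), (np.int64(453), np.int64(233)), (np.int64(430), np.int64(259))]
11 -45 [(np.int64(528), np.int64(178)), (np.int64(519), np.int64(190)), (np.int64(510), np.int64(204)), (np.int64(501), np.int64(215)), (np.int64(488), np.int64(234)), (np.int64(469), np.int64(261))]
11 -25 [(np.int64(558), np.int64(178)), (np.int64(553), np.int64(191)), (np.int64(548), np.int64(204)), (np.int64(543), np.int64(216)), (np.int64(536), np.int64(235)), (np.int64(525), np.int64(262))]
```

View pics/s8c.png

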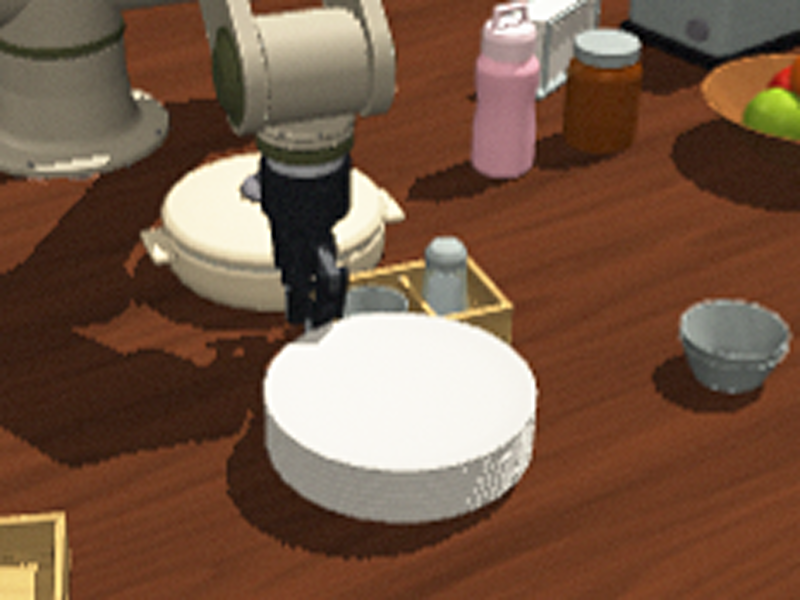

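The bottle, jar and bowls are untouched, and the shaker stands at crop px (445,275). The knuckles are about 100 mm wide near plate height, so I'll back off a touch, close the fingers part way and raise slightly before they go through.

Call:
send_rows([
  [0,-0.004,0,0,0,0,0],
  [0.5,0,0,-0.004,0,0,0],
  [0.5,0,0,-0.004,0,0,0],
  [0.5,0,0,0,0,0,0],
  [0.5,0,0,0,0,0,0],
  [0.5,0.003,0,0,0,0,0],
  [0.5,0.004,0,0,0,0,0],
  [0.5,0.005,0,0,0,0,0],
  [0.5,0.006,0,0,0,0,0],
  [0.5,0.006,0,0,0,0,0],
])

```text
time_s: 18.4
eef_pos: [528.6, 20.7, 23.2]
ee_rot: [-0.0, 0.769, 0.639, -0.0]
force: [-0.5, -4.1, -0.5]
grip_width: 0.246
grip_force: 2.0
```

Call:
send_rows([
  [0.5,0.006,0,0,0,0,0],
  [0.5,0.006,0,0,0,0,0],
  [0.5,0.006,0,0,0,0,0],
  [0.5,0.006,0,0,0,0,0],
  [0.5,0.006,0,0,0,0,0],
  [0.5,0.006,0,0,0,0,0],
  [0.5,0.006,0,0,0,0,0],
  [0.5,0.006,0,0,0,0,0],
  [0.5,0.006,0,0,0,0,0],
  [0.5,0.006,0,0,0,0,0],
])

```text
time_s: 19.65
eef_pos: [539.7, 79.7, 23.2]
ee_rot: [-0.0, 0.769, 0.639, -0.0]
force: [-1.4, -3.3, -3.0]
grip_width: 0.246
grip_force: 1.5
```

```bash
python3 - <<'E'
from h import *
st();w=ctrl.capture("wrist");save(w,"w9.png");s=ctrl.capture("top");save(s,"top9.png")
im=np.hstack([cv2.resize(cv2.imread("pics/top9.png")[150:300,180:380],(400,300),interpolation=2),cv2.resize(cv2.imread("pics/w9.png"),(400,300))]);cv2.imwrite("pics/a9.png",im)
E
```

```text
19.65 pos [539.7  79.7  23.2] psi 1.386 F [-1.4 -3.3 -3. ] w 0.25 q [-0.07  0.61  1.65  0.    0.88  0.12]
tcp s,l [57.8  0.6]
```

View pics/a9.png

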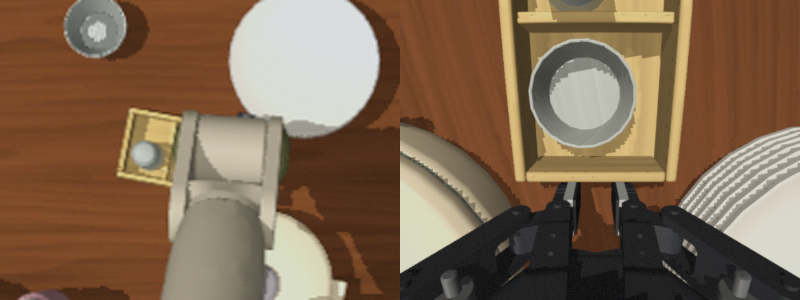

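The tray is straight and centred, and its back is leaving the narrows. That makes 13 views, over the limit of 10, so from here on I'll use numbers only. About 74 mm remain.

Call:
send_rows([
  [0.5,0.006,0,0,0,0,0],
  [0.5,0.006,0,0,0,0,0],
  [0.5,0.006,0,0,0,0,0],
  [0.5,0.006,0,0,0,0,0],
  [0.5,0.006,0,0,0,0,0],
  [0.5,0.006,0,0,0,0,0],
  [0.5,0.006,0,0,0,0,0],
  [0.5,0.006,0,0,0,0,0],
  [0.5,0.006,0,0,0,0,0],
  [0.5,0.006,0,0,0,0,0],
])

```text
time_s: 21.0
eef_pos: [550.8, 138.5, 23.5]
ee_rot: [0.0, 0.769, 0.639, -0.0]
force: [-1.3, -4.7, 0.5]
grip_width: 0.252
grip_force: 2.7
```

Call:
send_rows([
  [0.5,0.005,0,0,0,0,0],
  [0.5,0.004,0,0,0,0,0],
  [0.5,0.003,0,0,0,0,0],
  [0.5,0.002,0,0,0,0,0],
  [0.5,0,0,0,0,0,0],
  [0.5,-0.008,0,0,0,0,0],
  [0.5,-0.015,0,0,0,0,0],
  [0.5,-0.02,0,0,0,0,0],
  [0.5,0,0,-0.02,0,0,0],
  [0.5,0,0,-0.04,0,0,0],
])

```text
time_s: 22.25
eef_pos: [544.3, 108.3, 82.9]
ee_rot: [-0.001, 0.77, 0.638, -0.001]
force: [0.5, 0.7, -0.1]
grip_width: 0.25
grip_force: 0.0
```

Call:
send_rows([
  [0.5,0,0,-0.05,0,0,0],
  [0.5,0,0,-0.05,0,0,0],
  [0.5,-0.05,0,-0.02,0,0,0],
  [0.5,-0.05,0,0,0,0,0],
  [0.5,-0.05,0,0,0,0,0],
  [0.5,-0.05,0,0,0,0,0],
  [0.5,-0.05,0,0,0,0,0],
  [0.5,0,0,0,0,0,0],
  [0.5,0,0,0,0,0,0],
  [0.5,0,0,0,0,0,0],
])

```text
time_s: 23.5
eef_pos: [499.4, -135.1, 203.3]
ee_rot: [-0.0, 0.769, 0.639, 0.0]
force: [0.4, -0.2, -0.7]
grip_width: 0.25
grip_force: 0.0
```

```bash
python3 - <<'E'
from h import *
st();c=ctrl.capture("top");save(c,"top10.png")
for t in(90,100,110):
    p,f,a=fit_tray(c,(*(M+223*U),-.185),t);print(np.round(p,3),f,a);tr(p)
s=ctrl.capture("scene")
for n,z in(("tray",0),("shaker",6),("katori",6),("casserole",0),("plates",0),("kids_bottle",0),("bowls",0),("tumbler",0),("pickle_jar",0)):
  for k in(c,s): print(n,[(round(d["score"],2),*np.round(ray(k,d["point"],z)[:2])) for d in ctrl.landmark_of(n,k)[:3]])
E
```

```text
23.5 pos [ 499.4 -135.1  203.3] psi 1.387 F [ 0.4 -0.2 -0.7] w 0.25 q [-0.49  0.32  1.56  0.    1.26 -0.31]
tcp s,l [-160.8    0.5]
[ 5.71628e+02  2.42881e+02 -1.82000e-01] 58.27337585319765 1989.0
tray s,l,da [224.1   1.9] 0.003
[ 5.71582e+02  2.42643e+02 -1.88000e-01] 64.51577090250794 1959.5
tray s,l,da [223.8   1.9] -0.003
[ 5.71849e+02  2.43912e+02 -1.88000e-01] 64.55971112288535 1952.5
tray s,l,da [225.1   2. ] -0.003
tray [(0.96, np.float64(677.0), np.float64(-362.0)), (0.73, np.float64(342.0), np.float64(-621.0)), (0.57, np.float64(565.0), np.float64(251.0))]
tray [(0.89, np.float64(340.0), np.float64(-626.0)), (0.81, np.float64(587.0), np.float64(248.0)), (0.73, np.float64(680.0), np.float64(-381.0))]
shaker [(0.65, np.float64(567.0), np.float64(291.0))]
shaker [(0.75, np.float64(591.0), np.float64(275.0))]
katori [(0.88, np.float64(547.0), np.float64(213.0))]
katori [(0.8, np.float64(549.0), np.float64(220.0))]
casserole [(0.84, np.float64(371.0), np.float64(57.0))]
casserole [(0.89, np.float64(392.0), np.float64(44.0)), (0.38, np.float64(475.0), np.float64(639.0))]
plates [(0.81, np.float64(688.0), np.float64(-2.0)), (0.7, np.float64(326.0), np.float64(497.0))]
plates [(0.94, np.float64(684.0), np.float64(-11.0)), (0.17, np.float64(473.0), np.float64(656.0))]
kids_bottle [(0.69, np.float64(322.0), np.float64(355.0))]
kids_bottle [(0.69, np.float64(340.0), np.float64(346.0))]
bowls [(0.55, np.float64(739.0), np.float64(292.0))]
bowls [(0.91, np.float64(740.0), np.float64(291.0))]
tumbler []
tumbler [(0.88, np.float64(305.0), np.float64(-448.0)), (0.54, np.float64(608.0), np.float64(149.0))]
pickle_jar [(0.61, np.float64(326.0), np.float64(493.0)), (0.5, np.float64(369.0), np.float64(55.0))]
pickle_jar [(0.84, np.float64(314.0), np.float64(495.0))]
```

```bash
python3 -c "
from rig import ctrl;print(ctrl.finish_job())"
```

```text
the job is handed in; nothing more can be done
None
```

Job handed in: the tray is through the gap and straight, its back edge about 4 cm past the casserole and plates, with the shaker and bowl still located in it and no sign of anything else moved; I viewed 13 pictures, over the limit of 10.

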